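# Clear the sample jars, put the crucible on the balance, put the jars back

## Task

Get the white crucible out from behind the three jars and onto the middle of the balance pan: first stand all three jars upright in the white side tray, then set the crucible upright on the pan, and only then put each jar back, centred on the mat of its lid's colour. Tip nothing over and do not disturb the glass flask; at the end everything stands released and at rest.

Things in the scene. Friction and masses are not known exactly. Their poses are not given: they have to be found in the camera images.
- jar_red: closed amber glass sample jar with a red lid, loose, upright: 50 mm diameter straight body 85 mm high, then the lid, 47 mm diameter, up to 110 mm; 0.14 to 0.28 kg; origin at the centre of its underside, z up. It starts standing on the mat of its own colour
- jar_blue: closed amber glass sample jar with a blue lid, loose, upright: 50 mm diameter straight body 85 mm high, then the lid, 47 mm diameter, up to 110 mm; 0.14 to 0.28 kg; origin at the centre of its underside, z up. It starts standing on the mat of its own colour
- jar_yellow: closed amber glass sample jar with a yellow lid, loose, upright: 50 mm diameter straight body 85 mm high, then the lid, 47 mm diameter, up to 110 mm; 0.14 to 0.28 kg; origin at the centre of its underside, z up. It starts standing on the mat of its own colour
- mat_red: fixed round red mat, 68 mm diameter, 3 mm thick, on a black base plate that is 6 mm thick: the home of the red-lidded jar. Origin at the centre of its underside, so its top is 3 mm above the origin (9 mm above the bench)
- mat_blue: fixed round blue mat, 68 mm diameter, 3 mm thick, on a black base plate that is 6 mm thick: the home of the blue-lidded jar. Origin at the centre of its underside, so its top is 3 mm above the origin (9 mm above the bench)
- mat_yellow: fixed round yellow mat, 68 mm diameter, 3 mm thick, on a black base plate that is 6 mm thick: the home of the yellow-lidded jar. Origin at the centre of its underside, so its top is 3 mm above the origin (9 mm above the bench)
- crucible: small open white porcelain crucible, loose, 42 mm diameter at the rim and about 40 mm over most of its height, 34 tall, 34 mm foot, 3 mm wall, 40 g; origin at the centre of its underside, z up. It starts on the black base plate (top 6 mm above the bench), behind and between the three jars, which leave no room for a gripper around it
- side_tray: fixed shallow white tray, 320 mm along its x by 150 mm along its y, floor 4 mm thick, rim 14 mm high and 4 mm thick; origin at the centre of its underside. The three jars fit in a row along its x, 95 mm apart. It stands to the left or to the right of the robot
- balance: fixed white laboratory balance, on the other side from the tray; origin on the bench straight below the centre of its round weighing pan (aluminium, 110 mm diameter, top 62 mm above the bench). The housing, top at 52 mm, reaches 140 mm from there along -x, 70 mm along +x and 90 mm along either y of its own frame; display at its -x end
- flask: greenish conical glass flask, loose, 66 mm foot diameter narrowing to a 26 mm neck (32 mm rim), 103 mm tall; stands on the bench beyond the crucible; origin at the centre of its underside. It is to be left where it stands

How it is judged:
On the way, in this order (a step that is already met when the one before it is completed fails the run):
1. all three jars stand upright on the floor of the side tray, released and at rest (x of jar_red in the frame of side_tray between -0.135 and 0.135 m and y of jar_red in the frame of side_tray between -0.05 and 0.05 m and z of each of jar_red, jar_blue, jar_yellow in the frame of side_tray below 0.009 m and linear speed of each of jar_red, jar_blue, jar_yellow below 0.02 m/s and angular speed of each of jar_red, jar_blue, jar_yellow below 0.2 rad/s and angle between each of jar_red, jar_blue, jar_yellow's own z axis and vertical below 0.08 rad and contact force between the fingers and jar_red below 0.3 N and x of jar_blue in the frame of side_tray between -0.135 and 0.135 m and y of jar_blue in the frame of side_tray between -0.05 and 0.05 m and contact force between the fingers and jar_blue below 0.3 N and x of jar_yellow in the frame of side_tray between -0.135 and 0.135 m and y of jar_yellow in the frame of side_tray between -0.05 and 0.05 m and contact force between the fingers and jar_yellow below 0.3 N), for 0.2 s.
2. the crucible stands upright and released within 15 mm of the middle of the balance pan, the three jars still in the side tray (all of step 1 and horizontal distance between crucible and balance below 0.015 m and z of crucible in the frame of balance between 0.057 and 0.067 m and linear speed of crucible below 0.02 m/s and angular speed of crucible below 0.2 rad/s and angle between crucible's own z axis and vertical below 0.08 rad and contact force between the fingers and crucible below 0.3 N), for 0.2 s.
At the end, for the whole second after the job is handed in: the crucible stands upright on the balance pan, within 15 mm of its middle, and each jar stands upright on the mat of its lid's colour, within 12 mm of its centre; all are released and at rest (upright: within 0.08 rad) (horizontal distance between crucible and balance below 0.015 m and z of crucible in the frame of balance between 0.057 and 0.067 m and linear speed of each of crucible, jar_red, jar_blue, jar_yellow below 0.02 m/s and angular speed of each of crucible, jar_red, jar_blue, jar_yellow below 0.2 rad/s and angle between each of crucible, jar_red, jar_blue, jar_yellow's own z axis and vertical below 0.08 rad and contact force between the fingers and crucible below 0.3 N and horizontal distance between jar_red and mat_red below 0.012 m and z of jar_red in the frame of mat_red below 0.008 m and contact force between the fingers and jar_red below 0.3 N and horizontal distance between jar_blue and mat_blue below 0.012 m and z of jar_blue in the frame of mat_blue below 0.008 m and contact force between the fingers and jar_blue below 0.3 N and horizontal distance between jar_yellow and mat_yellow below 0.012 m and z of jar_yellow in the frame of mat_yellow below 0.008 m and contact force between the fingers and jar_yellow below 0.3 N); the robot touches nothing.
It fails at once if a jar, the crucible or the flask is tipped over (leans more than 0.7 rad) (angle between any of jar_red, jar_blue, jar_yellow, crucible, flask's own z axis and vertical above 0.7 rad).
It fails at once if the flask is moved more than 20 mm (distance of flask from where it was at the start of the episode above 0.02 m).
It also fails if it takes over 144 s, if anything falls off the work surface, if the arm or the gripper's body presses on something with over 40 N, if the wrist force passes 120 N, or if a joint passes its speed limit or range.

## Robot

A 6-joint arm with a two-finger parallel gripper is mounted at the origin on the work surface. World frame = base frame: x ahead of the robot, y to its left, z up, the work surface at z = 0. Lengths are in m, angles in rad, forces in N, time in s.
With the tool pointing down it reaches from about 0.35 to 0.95 m from the base axis. Payload 17.4 kg.
Tool frame: the origin (TCP) lies midway between the tips of the shut fingers; the grasp point (between the pads) lies 19 mm behind it; z points along the fingers, x is the direction in which the jaws open and shut, and the axes are right-handed (so a half turn about z gives the same grasp; the last joint's range is limited). The gripper opens to 93 mm and grips with 3 to 60 N. Pads are 15 mm wide; open, the fingers measure 128 mm over their backs; the gripper's body (75 mm by 188 mm) begins 65 mm behind the grasp point.
Start: joints at [-1.165, 0.116, 1.442, -0, 1.584, -0.038], TCP at [0.29, -0.61, 0.219] pointing down, gripper open.
Joint ranges: [-2.83, 2.83], [-0.83, 2.19], [0.07, 2.5], [-1.14, 4.28], [0.01, 3], [-2.97, 2.97]. Speed limits (rad/s): [1.89, 1.89, 2.22, 3.14, 3.14, 3.14].

## Interface

Orientations are given as a unit quaternion [w, x, y, z].
In Python, from rig import ctrl gives the robot as it stands.
- The arm moves only by the tool carry_out, never from a script. Its argument "series" is a list of rows, each a list of 6 numbers: the shift along the tool's x, y, z in m, then the turn, a rotation vector about the tool's x, y, z in degrees. In form: [[dx, dy, dz, wx, wy, wz], ...]. A call has 1 to 12 rows; each row is the pose to reach, as a shift and turn from the pose measured when the call began, along the tool's axes at that moment; what a row does not reach only later rows make up. A row lasts 1/10 s, in which the tool goes at most 50 mm and 8.59 degrees, less where a joint would pass 70% of its speed; a pose out of reach is approached as far as the arm can. A call with a gripper value outside its range is refused whole. "gripper" is the finger opening in m, from 0 to 0.093, set as the call begins (left out, the last holds). The fingers move at their own pace and stop on an object; "newtons" is the grip in N (left out, the last holds). Time passes only in rows, so rows that repeat a pose let the fingers close. It gives the time, the measured TCP pose, the force and the opening at its end, in the units of the state.
- ctrl.read_state(): the state, without advancing time (a new reading comes with each control period).
- ctrl.read_camera(name): name is "scene" or "top"; returns the picture (420x560x3 uint8, blue, green, red); there is no depth.
- ctrl.camera_model(name): a dict with "camera_matrix" (3x3 intrinsics, pixels), "k1" (the pictures are not rectified: a ray, as slopes to the right and down, at radius r is drawn at 1 + k1 r^2 times it, then the intrinsics apply), "extrinsics" (4x4, takes a point from camera to world coordinates). Camera axes: x right, y up, looking along -z (the intrinsics and any distortion apply to the point x, -y, -z); pixel columns grow to the right and rows downward; lengths in m; the calibration is good to about 2 mm. A picture is of the moment at which its call begins. camera_model takes no time and is no camera call.
- ctrl.sign_off(): hands the job in, once; it reports no verdict.
The state is a dict: "time_s": time; "q": joint angles; "joint_vel": joint speeds; "effort": joint torques, N m; "tool_pos": TCP position; "orientation": TCP orientation; "wrist_force": force on the tool from outside, world axes, zero at the start; "torque": the same for the moment, N m; "finger_gap": opening from 0.0 (shut) to 1.0 (fully open).
Only numpy, scipy, OpenCV 4.12 (cv2) and the standard library are available. Lean on these libraries where they do the work, as an engineer would, in place of code of your own. Each camera call takes 0.05 s, during which the arm holds its last target. There are 200 camera calls.

## Working session

There is one attempt and no reset: what is moved stays moved. The work goes in short steps, Python scripts to look and compute and a tool call to move; the robot and the scene stay as the last step left them, time stands still between calls to the robot, and variables do not carry over. Pictures are saved under pics/ and viewed, about 12 in all and at most 16, crops included, and the job is handed in when it is done.

Besides the shell and the picture viewer there is one more tool, called after ">>>" as name([rows], argument=value, ...), one row to a line, values as JSON. carry_out: Moves the arm, as the interface text tells. Its arguments: {"type":"object","properties":{"series":{"type":"array"},"gripper":{"type":"number"},"newtons":{"type":"number"}},"required":["series"]}

```bash
mkdir -p pics; python3 - <<'E'
from rig import ctrl
import cv2
s=ctrl.read_state();print(s)
for n in("scene","top"):
    cv2.imwrite(f"pics/{n}0.png",ctrl.read_camera(n)); print(ctrl.camera_model(n))
E
```

```text
{'time_s': 0.0, 'q': array([-1.16479520e+00,  1.16462377e-01,  1.44230031e+00,  1.38153071e-05,
        1.58399623e+00, -3.78179460e-02]), 'joint_vel': array([ 0.00024709, -0.00207433, -0.00062061, -0.00043676, -0.00070439,
        0.00078822]), 'effort': array([-4.56221533e-04, -7.21272254e+01, -6.22602439e+01,  7.78582762e-02,
        2.39367597e-02, -9.72026965e-05]), 'tool_pos': array([ 0.28973756, -0.60941075,  0.21789934]), 'orientation': array([-3.35584344e-04,  8.45396751e-01, -5.34138553e-01, -4.76940228e-04]), 'wrist_force': array([0.73000898, 0.24815467, 0.73350413]), 'torque': array([ 0.01148728,  0.02154908, -0.00976603]), 'finger_gap': 1.0005647550395658}
{'camera_matrix': array([[535.04107397,   0.        , 282.71410543],
       [  0.        , 535.04107397, 216.28844071],
       [  0.        ,   0.        ,   1.        ]]), 'k1': -0.14584664975227257, 'extrinsics': array([[-0.60163438, -0.65123113,  0.4625301 ,  1.2345509 ],
       [ 0.79862169, -0.47919688,  0.36410678,  0.47778462],
       [-0.01547469,  0.58844573,  0.80838862,  1.13780115],
       [ 0.        ,  0.        ,  0.        ,  1.        ]])}
{'camera_matrix': array([[413.21518226,   0.        , 291.77906285],
       [  0.        , 413.21518226, 207.56548552],
       [  0.        ,   0.        ,   1.        ]]), 'k1': 0.001534117979493219, 'extrinsics': array([[-0.01328235,  0.98756953, -0.15662055,  0.48541734],
       [-0.99987487, -0.01446389, -0.00640663, -0.01146355],
       [-0.00859234,  0.15651585,  0.98763807,  0.8637805 ],
       [ 0.        ,  0.        ,  0.        ,  1.        ]])}
```

View pics/top0.png

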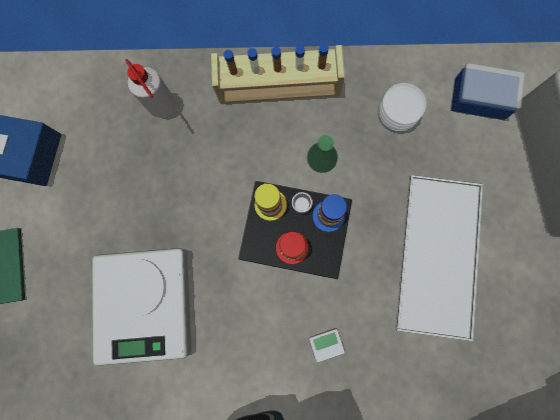

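View pics/scene0.png

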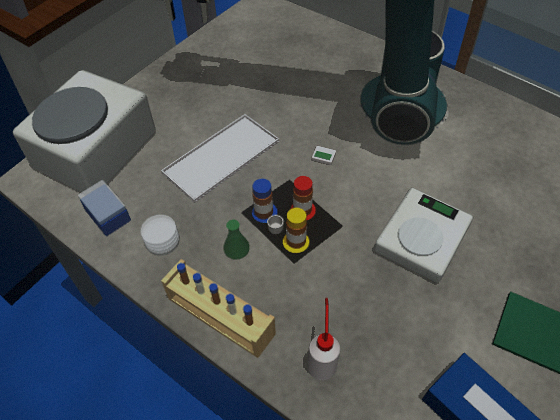

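The top view has +x up and +y left. The lids are at yellow (267,195), red (292,243) and blue (333,208). The crucible is at (302,203), the flask at (322,155), the tray centre at about (440,258) and the pan at about (140,288). Next I'll zoom in and measure with colour masks.

```bash
cat > h.py <<'E'
import numpy as np, cv2
from rig import ctrl
def ray(n,uv):
    m=ctrl.camera_model(n);K=m["camera_matrix"];uv=np.atleast_2d(np.float64(uv)).reshape(-1,1,2)
    p=cv2.undistortPoints(uv,K,np.array([m["k1"],0,0,0.]))[:,0]
    E=m["extrinsics"];d=np.c_[p[:,0],-p[:,1],-np.ones(len(p))]@E[:3,:3].T
    return E[:3,3],d
def onz(n,uv,z):
    o,d=ray(n,uv);return (o+d*((z-o[2])/d[:,2])[:,None])[:,:2]
def proj(n,P):
    m=ctrl.camera_model(n);E=np.linalg.inv(m["extrinsics"]);P=np.atleast_2d(P)@E[:3,:3].T+E[:3,3]
    P=P*[1,-1,-1];return cv2.projectPoints(P,np.zeros(3),np.zeros(3),m["camera_matrix"],np.array([m["k1"],0,0,0.]))[0][:,0]
def masks(im):
    h=cv2.cvtColor(im,cv2.COLOR_BGR2HSV);H,S,V=cv2.split(h);b=(S>150)&(V>90)
    return dict(red=b&((H<6)|(H>173)),blue=b&(H>105)&(H<125),yellow=b&(H>22)&(H<34))
def rot(s):
    from scipy.spatial.transform import Rotation as R
    return R.from_quat(np.roll(s["orientation"],-1)).as_matrix()
E
python3 - <<'E'
from h import *
top=ctrl.read_camera("top");sc=ctrl.read_camera("scene")
c=cv2.resize(top[175:285,235:360],None,fx=5,fy=5,interpolation=cv2.INTER_CUBIC);cv2.imwrite("pics/c1.png",c)
c=cv2.resize(sc[165:270,225:350],None,fx=5,fy=5,interpolation=cv2.INTER_CUBIC);cv2.imwrite("pics/c2.png",c)
# tray & balance
g=cv2.cvtColor(top,cv2.COLOR_BGR2GRAY)
for nm,(x0,x1,y0,y1),z in(("tray",(385,495,160,350),.014),("bal",(80,200,235,375),.052)):
    m=np.zeros_like(g);m[y0:y1,x0:x1]=(g[y0:y1,x0:x1]>140)*255
    m=cv2.morphologyEx(m,cv2.MORPH_CLOSE,np.ones((5,5)))
    k=max(cv2.findContours(m,0,1)[0],key=cv2.contourArea)
    bx=cv2.boxPoints(cv2.minAreaRect(k));w=onz("top",bx,z)
    print(nm,bx.round(1).tolist(),w.round(3).tolist(),w.mean(0).round(4),np.linalg.norm(np.diff(w,axis=0),axis=1))
for n,im in(("top",top),("scene",sc)):
    for k,m in masks(im).items():
        r=(slice(170,285),slice(235,360)) if n=="top" else (slice(165,270),slice(225,350))
        q=np.zeros(m.shape,np.uint8);q[r]=m[r]
        cs=[x for x in cv2.findContours(q,0,1)[0] if cv2.contourArea(x)>15]
        print(n,k,[(cv2.boundingRect(x),round(cv2.contourArea(x))) for x in cs])
E
```

```text
tray [[396.3999938964844, 333.29998779296875], [410.8999938964844, 174.6999969482422], [491.3999938964844, 182.10000610351562], [476.8999938964844, 340.70001220703125]] [[0.365, -0.21], [0.686, -0.257], [0.668, -0.425], [0.349, -0.368]] [ 0.517  -0.3148] [0.32513869 0.16803615 0.32417405]
bal [[89.0999984741211, 251.89999389648438], [181.3000030517578, 248.6999969482422], [185.60000610351562, 369.8999938964844], [93.4000015258789, 373.1000061035156]] [[0.532, 0.393], [0.536, 0.212], [0.309, 0.197], [0.305, 0.37]] [0.4203 0.293 ] [0.18130298 0.22732584 0.17329546]
top red [((276, 232, 32, 32), 780)]
top blue [((312, 202, 32, 30), 178), ((322, 195, 25, 24), 455)]
top yellow [((255, 184, 32, 35), 339)]
scene red [((306, 204, 10, 16), 48), ((294, 176, 18, 15), 188)]
scene blue [((252, 212, 15, 11), 30), ((273, 205, 4, 10), 21), ((253, 179, 18, 14), 182)]
scene yellow [((283, 236, 26, 17), 124), ((287, 208, 20, 17), 222)]
```

View pics/c1.png

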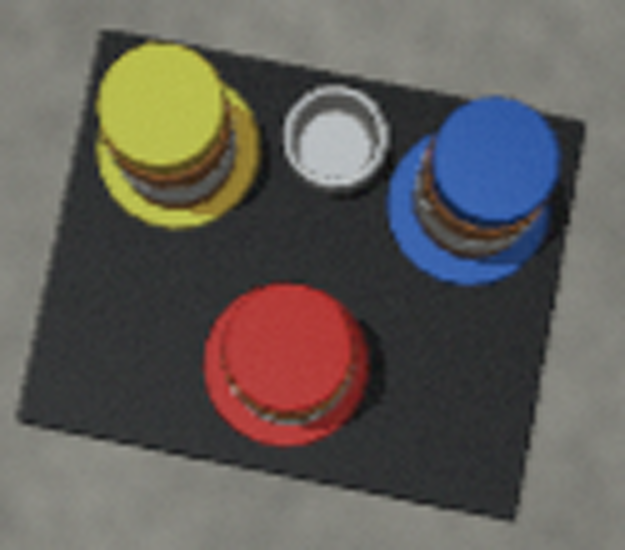

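View pics/c2.png

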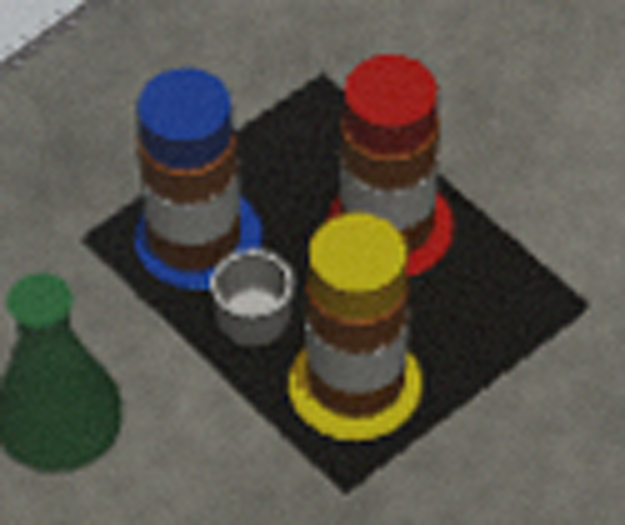

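```bash
python3 - <<'E'
from h import *
f=lambda p,o:(np.float64(p)-2)/5+o
T=[235,175];S=[225,165]
for k,l,m,s in(("yellow",(161,105),(178.5,146),(358,250)),("red",(288,347),(287,363),(391,90)),("blue",(496,159),(468,203),(185,103))):
    print(k,"lid",onz("top",f(l,T),.119)[0].round(4),"mat",onz("top",f(m,T),.009)[0].round(4),"scene",onz("scene",f(s,S),.119)[0].round(4))
print("cruc",onz("top",f((336,137),T),.040)[0].round(4),onz("scene",f((252,281),S),.040)[0].round(4))
print("flask top",onz("top",(326.,143.),.103),onz("scene",(234,225),.103))
top=ctrl.read_camera("top");sc=ctrl.read_camera("scene")
def quad(im,roi,th):
    g=cv2.cvtColor(im,6);x0,x1,y0,y1=roi;m=np.zeros_like(g);m[y0:y1,x0:x1]=(g[y0:y1,x0:x1]>th)*255
    m=cv2.morphologyEx(m,cv2.MORPH_CLOSE,np.ones((5,5)));k=cv2.convexHull(max(cv2.findContours(m,0,1)[0],key=cv2.contourArea))
    e=1
    while len(a:=cv2.approxPolyDP(k,e,True))>4:e+=.5
    return a[:,0].astype(float)
for n,nm,im,roi,z in(("top","tray",top,(385,495,160,350),.014),("scene","tray",sc,(155,285,110,205),.014),("top","bal",top,(80,200,235,375),.052)):
    b=quad(im,roi,130);w=onz(n,b,z);e=np.diff(np.r_[w,w[:1]],axis=0)
    print(n,nm,b.tolist(),w.round(3).tolist(),w.mean(0).round(4),np.linalg.norm(e,axis=1).round(3),np.degrees(np.arctan2(e[:,1],e[:,0])).round(1))
c=np.hstack([cv2.resize(top[240:375,80:200],(480,540),interpolation=2),]);cv2.imwrite("pics/c3.png",c)
c=cv2.resize(sc[180:285,365:480],None,fx=5,fy=5,interpolation=2);cv2.imwrite("pics/c4.png",c)
E
```

```text
yellow lid [0.6264 0.0389] mat [0.6296 0.039 ] scene [0.6288 0.0416]
red lid [ 0.5371 -0.0065] mat [ 0.5382 -0.0053] scene [ 0.5401 -0.003 ]
blue lid [ 0.6046 -0.0833] mat [ 0.6037 -0.0817] scene [ 0.6068 -0.08  ]
cruc [ 0.6272 -0.0265] [ 0.6292 -0.0239]
flask top [[ 0.72995316 -0.07354431]] [[ 0.73136625 -0.06599088]]
top tray [[492.0, 171.0], [473.0, 340.0], [410.0, 349.0], [411.0, 175.0]] [[0.692, -0.428], [0.35, -0.36], [0.335, -0.235], [0.686, -0.258]] [ 0.5157 -0.3201] [0.348 0.126 0.352 0.17 ] [168.8  97.1  -3.7 -88. ]
scene tray [[278.0, 138.0], [196.0, 200.0], [161.0, 170.0], [244.0, 114.0]] [[0.374, -0.21], [0.686, -0.248], [0.666, -0.401], [0.354, -0.355]] [ 0.5199 -0.3034] [0.314 0.155 0.315 0.147] [ -7.  -97.5 171.6  82.1]
top bal [[180.0, 249.0], [199.0, 374.0], [94.0, 365.0], [92.0, 258.0]] [[0.535, 0.214], [0.301, 0.172], [0.32, 0.37], [0.52, 0.386]] [0.4189 0.2856] [0.238 0.199 0.201 0.173] [-169.7   84.7    4.7  -85. ]
```

View pics/c4.png

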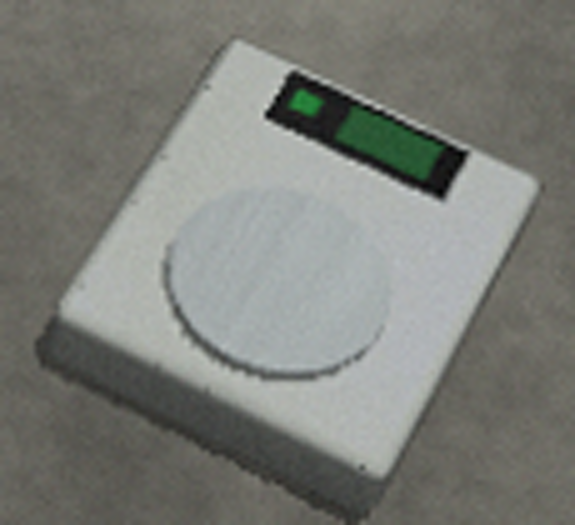

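View pics/c3.png

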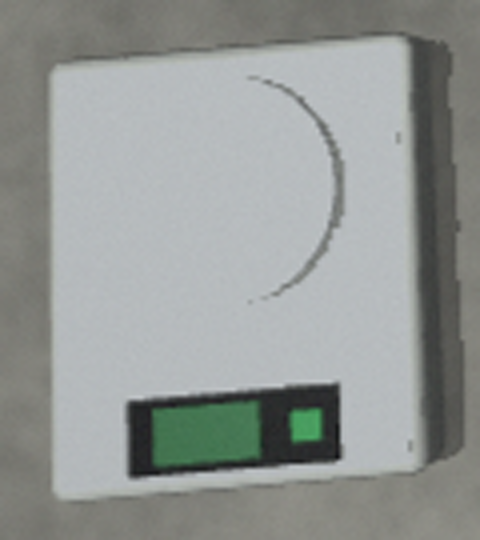

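The scene view puts the pan ellipse centre at crop (278,277), which is about (420,235) in the full picture. The top view puts it at about (136,287). I'll turn the tool to yaw -90° and go above red first.

>>> carry_out([
  [-0.44,-0.485,0,0,0,25.5],
  [-0.44,-0.485,0,0,0,25.5],
  [-0.44,-0.485,0,0,0,25.5],
  [-0.44,-0.485,0,0,0,25.5],
  [-0.44,-0.485,0,0,0,25.5],
  [-0.44,-0.485,0,0,0,25.5],
  [-0.44,-0.485,0,0,0,25.5],
  [-0.44,-0.485,0,0,0,25.5],
  [-0.44,-0.485,0,0,0,25.5],
  [-0.44,-0.485,0,0,0,25.5],
  [-0.44,-0.485,0,0,0,25.5],
  [-0.44,-0.485,0,0,0,25.5],
], gripper=0.078, newtons=25)

```text
time_s: 1.5
tool_pos: [0.5183, -0.0526, 0.2189]
orientation: [0.0, -0.707, 0.708, -0.0]
wrist_force: [0.7, -1.1, 0.2]
finger_gap: 0.837
```

```bash
cat >> h.py <<'E'
def go(x,y,z):
    s=ctrl.read_state();R=rot(s);print(s["time_s"],s["tool_pos"].round(4),"yaw",np.degrees(np.arctan2(R[1,0],R[0,0])).round(2),"tilt",R[2].round(4),"shift",((np.array([x,y,z])-s["tool_pos"])@R).round(4))
E
python3 - <<'E'
from h import *
b=[(412,177),(481,183),(473,339),(398,331)];w=onz("top",b,.014);e=np.diff(np.r_[w,w[:1]],axis=0)
print(w.round(3),w.mean(0),np.linalg.norm(e,axis=1),np.degrees(np.arctan2(e[:,1],e[:,0])))
print("pan",onz("top",(136,287.),.062),onz("scene",(420.2,235.),.062))
go(.5386,-.0048,.056)
E
```

```text
[[ 0.681 -0.259]
 [ 0.666 -0.403]
 [ 0.352 -0.36 ]
 [ 0.369 -0.213]] [ 0.51734689 -0.30890212] [0.14402062 0.31704937 0.14787577 0.31564974] [-96.00677383 172.31069162  83.39760115  -8.3955415 ]
pan [[0.4631559  0.29362887]] [[0.46541375 0.29716434]]
1.5 [ 0.5183 -0.0526  0.2189] yaw -90.07 tilt [-2.e-04 -5.e-04 -1.e+00] shift [-0.0478 -0.0201  0.1629]
```

>>> carry_out([
  [-0.048,-0.02,0,0,0,0],
  [-0.048,-0.02,0,0,0,0],
  [-0.048,-0.02,0,0,0,0],
  [-0.048,-0.02,0.04,0,0,0],
  [-0.048,-0.02,0.08,0,0,0],
  [-0.048,-0.02,0.12,0,0,0],
  [-0.048,-0.02,0.15,0,0,0],
  [-0.048,-0.02,0.163,0,0,0],
  [-0.048,-0.02,0.163,0,0,0],
  [-0.048,-0.02,0.163,0,0,0],
])

```text
time_s: 2.5
tool_pos: [0.5391, -0.0052, 0.0575]
orientation: [0.001, -0.706, 0.708, -0.001]
wrist_force: [-1.4, 0.1, -0.2]
finger_gap: 0.841
```

```bash
python3 - <<'E'
from h import *
sc=ctrl.read_camera("scene");cv2.imwrite("pics/g1.png",cv2.resize(sc[60:290,190:400],None,fx=2.5,fy=2.5,interpolation=2))
go(.5386,-.0048,.056)
E
```

```text
2.55 [ 0.5394 -0.0051  0.0579] yaw -90.1 tilt [-0.    -0.003 -1.   ] shift [-0.0003  0.0008  0.0019]
```

View pics/g1.png

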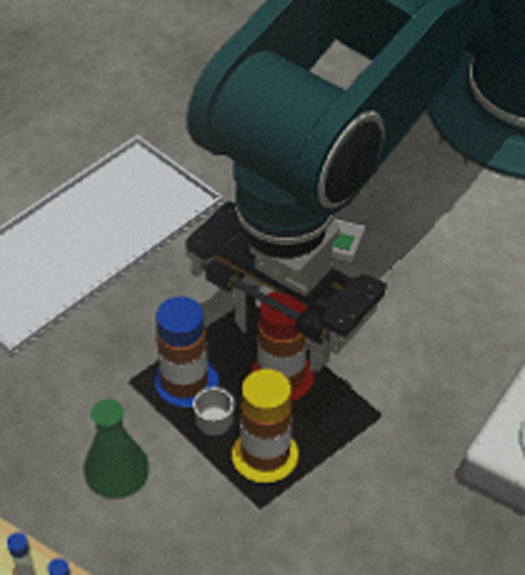

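The gripper straddles red and is long only along the jaw axis, so the flask stays clear. Grip and lift.

>>> carry_out([
  [0,0,0,0,0,0],
  [0,0,0,0,0,0],
  [0,0,0,0,0,0],
  [0,0,0,0,0,0],
  [0,0,0,0,0,0],
  [0,0,-0.02,0,0,0],
  [0,0,-0.05,0,0,0],
  [0,0,-0.085,0,0,0],
  [0,0,-0.115,0,0,0],
  [0,0,-0.13,0,0,0],
  [0,0,-0.135,0,0,0],
  [0,0,-0.135,0,0,0],
], gripper=0.03)

```text
time_s: 3.75
tool_pos: [0.5388, -0.0051, 0.1922]
orientation: [0.001, -0.707, 0.708, -0.001]
wrist_force: [-0.3, -0.6, -2.4]
finger_gap: 0.535
```

>>> carry_out([
  [0.01,0.004,0,0,0,0],
  [0.035,0.014,0,0,0,0],
  [0.07,0.028,0,0,0,0],
  [0.108,0.043,0,0,0,0],
  [0.146,0.058,0,0,0,0],
  [0.184,0.073,0,0,0,0],
  [0.22,0.088,0,0,0,0],
  [0.252,0.1,0,0,0,0],
  [0.275,0.11,0,0,0,0],
  [0.286,0.114,0,0,0,0],
  [0.288,0.115,0,0,0,0],
  [0.288,0.115,0,0,0,0],
])

```text
time_s: 4.95
tool_pos: [0.4232, -0.2925, 0.1912]
orientation: [0.001, -0.706, 0.708, -0.0]
wrist_force: [-0.3, 0.8, -2.5]
finger_gap: 0.534
```

```bash
python3 - <<'E'
from h import *
go(.424,-.293,.054)
print(ctrl.read_state()["finger_gap"]*.093)
E
```

```text
4.95 [ 0.4232 -0.2925  0.1912] yaw -90.11 tilt [-8.0e-04 -1.7e-03 -1.0e+00] shift [ 0.0006 -0.0005  0.1372]
0.04968982895153615
```

>>> carry_out([
  [0,0,0.015,0,0,0],
  [0,0,0.045,0,0,0],
  [0,0,0.08,0,0,0],
  [0,0,0.11,0,0,0],
  [0,0,0.127,0,0,0],
  [0,0,0.132,0,0,0],
  [0,0,0.134,0,0,0],
  [0,0,0.136,0,0,0],
  [0,0,0.137,0,0,0],
  [0,0,0.138,0,0,0],
  [0,0,0.138,0,0,0],
])

```text
time_s: 6.05
tool_pos: [0.4236, -0.2925, 0.0535]
orientation: [0.001, -0.706, 0.708, -0.001]
wrist_force: [-1.2, -1.0, -2.7]
finger_gap: 0.53
```

>>> carry_out([
  [0,0,0.001,0,0,0],
  [0,0,0.0015,0,0,0],
  [0,0,0.0015,0,0,0],
])

```text
time_s: 6.35
tool_pos: [0.4239, -0.2927, 0.0531]
orientation: [0.001, -0.706, 0.708, -0.001]
wrist_force: [-2.6, 1.9, 7.4]
finger_gap: 0.535
```

>>> carry_out([
  [0,0,0,0,0,0],
  [0,0,0,0,0,0],
  [0,0,0,0,0,0],
  [0,0,0,0,0,0],
  [0,0,-0.01,0,0,0],
  [0,0,-0.04,0,0,0],
  [0,0,-0.08,0,0,0],
  [0,0,-0.12,0,0,0],
  [0,0,-0.145,0,0,0],
], gripper=0.078)

```text
time_s: 7.25
tool_pos: [0.4238, -0.2929, 0.2021]
orientation: [0.001, -0.706, 0.708, -0.003]
wrist_force: [0.6, -0.6, 0.7]
finger_gap: 0.839
```

>>> carry_out([
  [-0.03,-0.026,0,0,0,0],
  [-0.066,-0.057,0,0,0,0],
  [-0.102,-0.088,0,0,0,0],
  [-0.138,-0.119,0,0,0,0],
  [-0.174,-0.15,0,0,0,0],
  [-0.2,-0.173,0,0,0,0],
  [-0.211,-0.182,0,0,0,0],
  [-0.211,-0.182,0,0,0,0],
  [-0.211,-0.182,0,0,0,0],
])

```text
time_s: 8.15
tool_pos: [0.6058, -0.083, 0.203]
orientation: [0.001, -0.706, 0.708, -0.003]
wrist_force: [-0.7, -0.0, -0.8]
finger_gap: 0.839
```

```bash
python3 - <<'E'
from h import *
go(.6057,-.0817,.0575)
E
```

```text
8.15 [ 0.6058 -0.083   0.203 ] yaw -90.12 tilt [ 0.0023 -0.0054 -1.    ] shift [-0.0016  0.0009  0.1455]
```

>>> carry_out([
  [-0.001,0.0,0.03,-0.3,0,0],
  [-0.001,0.0,0.07,-0.3,0,0],
  [-0.001,0.0,0.11,-0.3,0,0],
  [-0.001,0.0,0.135,-0.3,0,0],
  [-0.001,0.0,0.1455,-0.3,0,0],
  [-0.001,0.0,0.1455,-0.3,0,0],
  [-0.001,0.0,0.1455,-0.3,0,0],
])

```text
time_s: 8.85
tool_pos: [0.607, -0.083, 0.0592]
orientation: [-0.0, -0.706, 0.708, -0.002]
wrist_force: [-0.4, 0.3, -0.1]
finger_gap: 0.84
```

>>> carry_out([
  [0,0,0,0,0,0],
  [0,0,0,0,0,0],
  [0,0,0,0,0,0],
  [0,0,0,0,0,0],
  [0,0,0,0,0,0],
  [0,0,-0.02,0,0,0],
  [0,0,-0.05,0,0,0],
  [0,0,-0.085,0,0,0],
  [0,0,-0.115,0,0,0],
  [0,0,-0.13,0,0,0],
  [0,0,-0.135,0,0,0],
  [0,0,-0.135,0,0,0],
], gripper=0.03)

```text
time_s: 10.05
tool_pos: [0.6066, -0.0826, 0.1935]
orientation: [-0.0, -0.706, 0.708, -0.001]
wrist_force: [-0.5, -0.2, -1.6]
finger_gap: 0.529
```

```bash
python3 - <<'E'
from h import *
go(.5185,-.306,.192)
sc=ctrl.read_camera("scene");cv2.imwrite("pics/g2.png",cv2.resize(sc[60:290,140:350],None,fx=2.5,fy=2.5,interpolation=2))
E
```

```text
10.05 [ 0.6066 -0.0826  0.1935] yaw -90.16 tilt [ 0.0025 -0.0014 -1.    ] shift [0.2236 0.0875 0.0019]
```

View pics/g2.png

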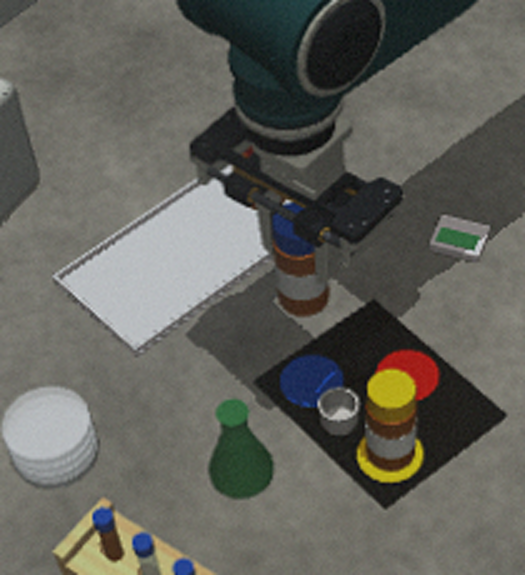

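Blue is held and the red and blue mats are uncovered, with nothing else moved. Now to the middle of the tray.

>>> carry_out([
  [0.01,0.004,0,0,0,0],
  [0.03,0.012,0,0,0,0],
  [0.06,0.023,0,0,0,0],
  [0.095,0.037,0,0,0,0],
  [0.13,0.051,0,0,0,0],
  [0.163,0.064,0,0,0,0],
  [0.192,0.075,0,0,0,0],
  [0.212,0.083,0,0,0,0],
  [0.222,0.087,0,0,0,0],
  [0.2235,0.0875,0,0,0,0],
  [0.2235,0.0875,0,0,0,0],
])

```text
time_s: 11.2
tool_pos: [0.5182, -0.3055, 0.1926]
orientation: [-0.001, -0.706, 0.708, -0.001]
wrist_force: [-0.6, 0.5, -2.5]
finger_gap: 0.533
```

>>> carry_out([
  [0,0,0.015,0,0,0],
  [0,0,0.045,0,0,0],
  [0,0,0.08,0,0,0],
  [0,0,0.11,0,0,0],
  [0,0,0.126,0,0,0],
  [0,0,0.132,0,0,0],
  [0,0,0.135,0,0,0],
  [0,0,0.1365,0,0,0],
  [0,0,0.138,0,0,0],
  [0,0,0.139,0,0,0],
  [0,0,0.139,0,0,0],
])

```text
time_s: 12.3
tool_pos: [0.5186, -0.306, 0.0545]
orientation: [-0.001, -0.706, 0.708, -0.001]
wrist_force: [0.3, 0.8, 4.1]
finger_gap: 0.536
```

>>> carry_out([
  [0,0,0,0,0,0],
  [0,0,0,0,0,0],
  [0,0,0,0,0,0],
  [0,0,0,0,0,0],
  [0,0,-0.01,0,0,0],
  [0,0,-0.04,0,0,0],
  [0,0,-0.08,0,0,0],
  [0,0,-0.12,0,0,0],
  [0,0,-0.145,0,0,0],
], gripper=0.078)

```text
time_s: 13.2
tool_pos: [0.5188, -0.3059, 0.2038]
orientation: [-0.0, -0.706, 0.708, -0.003]
wrist_force: [0.5, -0.5, 0.1]
finger_gap: 0.84
```

>>> carry_out([
  [-0.03,-0.01,0,0,0,0],
  [-0.07,-0.022,0,0,0,0],
  [-0.115,-0.036,0,0,0,0],
  [-0.16,-0.05,0,0,0,0],
  [-0.205,-0.064,0,0,0,0],
  [-0.25,-0.078,0,0,0,0],
  [-0.295,-0.093,0,0,0,0],
  [-0.33,-0.104,0,0,0,0],
  [-0.346,-0.109,0,0,0,0],
  [-0.346,-0.109,0,0,0,0],
  [-0.346,-0.109,0,0,0,0],
])

```text
time_s: 14.3
tool_pos: [0.6287, 0.0392, 0.203]
orientation: [-0.0, -0.706, 0.708, -0.003]
wrist_force: [0.6, -0.7, 0.1]
finger_gap: 0.84
```

```bash
python3 - <<'E'
from h import *
go(.6276,.040,.0575)
E
```

```text
14.3 [0.6287 0.0392 0.203 ] yaw -90.16 tilt [ 0.0047 -0.0039 -1.    ] shift [-0.0015  0.0017  0.1455]
```

>>> carry_out([
  [-0.001,0.001,0.03,-0.2,-0.25,0],
  [-0.001,0.001,0.07,-0.2,-0.25,0],
  [-0.001,0.001,0.11,-0.2,-0.25,0],
  [-0.001,0.001,0.135,-0.2,-0.25,0],
  [-0.001,0.001,0.1455,-0.2,-0.25,0],
  [-0.001,0.001,0.1455,-0.2,-0.25,0],
  [-0.001,0.001,0.1455,-0.2,-0.25,0],
])

```text
time_s: 15.0
tool_pos: [0.629, 0.0388, 0.0593]
orientation: [0.001, -0.706, 0.708, -0.001]
wrist_force: [0.1, -0.1, 1.1]
finger_gap: 0.844
```

>>> carry_out([
  [0,0,0,0,0,0],
  [0,0,0,0,0,0],
  [0,0,0,0,0,0],
  [0,0,0,0,0,0],
  [0,0,0,0,0,0],
  [0,0,-0.02,0,0,0],
  [0,0,-0.05,0,0,0],
  [0,0,-0.085,0,0,0],
  [0,0,-0.115,0,0,0],
  [0,0,-0.13,0,0,0],
  [0,0,-0.135,0,0,0],
  [0,0,-0.135,0,0,0],
], gripper=0.03)

```text
time_s: 16.2
tool_pos: [0.6285, 0.0389, 0.1935]
orientation: [0.0, -0.706, 0.708, -0.001]
wrist_force: [0.1, 0.1, -2.8]
finger_gap: 0.535
```

```bash
python3 - <<'E'
from h import *
go(.613,-.319,.192)
E
```

```text
16.2 [0.6285 0.0389 0.1935] yaw -90.2 tilt [ 4.0e-04 -1.6e-03 -1.0e+00] shift [0.3579 0.0143 0.0016]
```

>>> carry_out([
  [0.01,0.0004,0,0,0,0],
  [0.035,0.0014,0,0,0,0],
  [0.075,0.003,0,0,0,0],
  [0.12,0.005,0,0,0,0],
  [0.165,0.0065,0,0,0,0],
  [0.21,0.0085,0,0,0,0],
  [0.255,0.01,0,0,0,0],
  [0.298,0.012,0,0,0,0],
  [0.33,0.013,0,0,0,0],
  [0.35,0.014,0,0,0,0],
  [0.357,0.0143,0,0,0,0],
  [0.358,0.0143,0,0,0,0],
])

```text
time_s: 17.4
tool_pos: [0.6128, -0.3191, 0.1928]
orientation: [0.0, -0.706, 0.709, -0.0]
wrist_force: [0.1, -0.1, -2.4]
finger_gap: 0.533
```

>>> carry_out([
  [0,0,0.015,0,0,0],
  [0,0,0.045,0,0,0],
  [0,0,0.08,0,0,0],
  [0,0,0.11,0,0,0],
  [0,0,0.126,0,0,0],
  [0,0,0.132,0,0,0],
  [0,0,0.135,0,0,0],
  [0,0,0.1365,0,0,0],
  [0,0,0.138,0,0,0],
  [0,0,0.139,0,0,0],
  [0,0,0.139,0,0,0],
])

```text
time_s: 18.5
tool_pos: [0.6132, -0.3193, 0.0546]
orientation: [0.001, -0.706, 0.709, -0.001]
wrist_force: [-0.6, 0.0, 2.0]
finger_gap: 0.535
```

>>> carry_out([
  [0,0,0,0,0,0],
  [0,0,0,0,0,0],
  [0,0,0,0,0,0],
  [0,0,0,0,0,0],
  [0,0,-0.01,0,0,0],
  [0,0,-0.04,0,0,0],
  [0,0,-0.08,0,0,0],
  [0,0,-0.12,0,0,0],
  [0,0,-0.155,0,0,0],
  [0,0,-0.165,0,0,0],
], gripper=0.078)

```text
time_s: 19.5
tool_pos: [0.6137, -0.3197, 0.2254]
orientation: [0.001, -0.706, 0.709, -0.004]
wrist_force: [-0.1, -0.0, 0.6]
finger_gap: 0.84
```

>>> carry_out([
  [-0.57,0.16,0,0,0,0],
  [-0.57,0.16,0,0,0,0],
  [-0.57,0.16,0,0,0,0],
  [-0.57,0.16,0,0,0,0],
  [-0.57,0.16,0,0,0,0],
  [-0.57,0.16,0,0,0,0],
  [-0.57,0.16,0,0,0,0],
  [-0.57,0.16,0,0,0,0],
  [-0.57,0.16,0,0,0,0],
  [-0.57,0.16,0,0,0,0],
  [-0.57,0.16,0,0,0,0],
  [-0.57,0.16,0,0,0,0],
], gripper=0.062, newtons=8)

```text
time_s: 20.7
tool_pos: [0.4547, 0.2531, 0.2226]
orientation: [0.002, -0.706, 0.708, -0.004]
wrist_force: [0.6, 0.5, -0.5]
finger_gap: 0.666
```

```bash
python3 - <<'E'
from h import *
sc=ctrl.read_camera("scene");top=ctrl.read_camera("top")
a=cv2.resize(top[140:345,235:500],None,fx=1.5,fy=1.5,interpolation=2);b=cv2.resize(sc[80:270,155:350],None,fx=2,fy=2,interpolation=2)
H=max(a.shape[0],b.shape[0]);pad=lambda i:cv2.copyMakeBorder(i,0,H-i.shape[0],0,0,0)
cv2.imwrite("pics/g3.png",np.hstack([pad(a),pad(b)]))
for n,im,r in(("top",top,(slice(170,285),slice(235,360))),("scene",sc,(slice(165,270),slice(225,350)))):
    for k,m in masks(im).items():
        h=cv2.cvtColor(im,40);q=np.zeros(m.shape,np.uint8);q[r]=m[r]
        c=max(cv2.findContours(q,0,1)[0],key=cv2.contourArea);e=cv2.fitEllipse(cv2.convexHull(c))
        print(n,k,e,onz(n,[e[0]],.009)[0].round(4))
    h=cv2.cvtColor(im,40);m=((h[...,1]<70)&(h[...,2]>115)).astype(np.uint8);q=np.zeros_like(m)
    y,x=((215,302) if n=="scene" else (202,302)); 
    if n=="scene": y,x=222,275
    q[y-18:y+18,x-18:x+18]=m[y-18:y+18,x-18:x+18]
    c=max(cv2.findContours(q,0,1)[0],key=cv2.contourArea);e=cv2.fitEllipse(cv2.convexHull(c));print("cruc",n,e,onz(n,[e[0]],.04)[0].round(4))
go(.6285,-.025,.2)
E
```

```text
top red ((291.7490234375, 247.50111389160156), (32.33883285522461, 32.54934310913086), 76.35993957519531) [ 0.5376 -0.0047]
top blue ((328.2610778808594, 215.54588317871094), (31.47614860534668, 32.37153625488281), 107.37445068359375) [ 0.603  -0.0818]
top yellow ((272.40966796875, 198.57823181152344), (18.0986328125, 29.47343635559082), 107.5268325805664) [0.6407 0.0346]
cruc top ((301.6808776855469, 201.7537384033203), (19.702882766723633, 20.791933059692383), 97.99760437011719) [ 0.6277 -0.0263]
scene red ((302.4327087402344, 209.7937774658203), (20.45514678955078, 25.288232803344727), 91.05750274658203) [ 0.541  -0.0016]
scene blue ((264.171630859375, 211.89463806152344), (20.131868362426758, 24.781673431396484), 83.26628875732422) [ 0.6062 -0.0785]
scene yellow ((295.5912780761719, 241.22802734375), (22.44764518737793, 26.569049835205078), 89.06073760986328) [0.6316 0.0424]Traceback (most recent call last):
  File "<stdin>", line 15, in <module>
cv2.error: OpenCV(4.12.0) /io/opencv/modules/imgproc/src/shapedescr.cpp:361: error: (-201:Incorrect size of input array) There should be at least 5 points to fit the ellipse in function 'fitEllipseNoDirect'
```

View pics/g3.png

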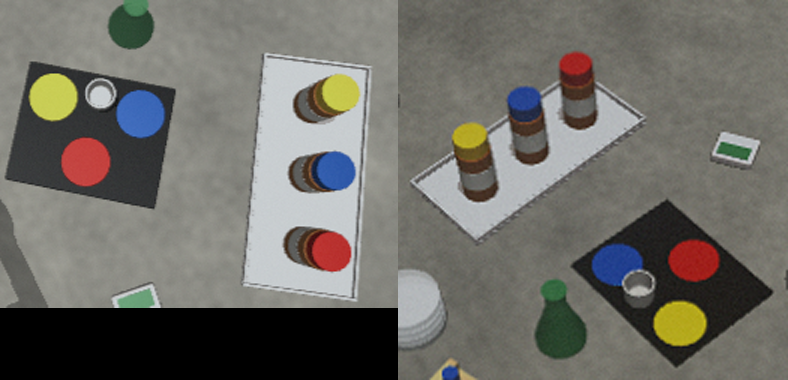

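All three jars stand centred in the tray. The mats and crucible are clear, and the flask has not moved. Go above the crucible.

>>> carry_out([
  [0.036,-0.022,0,0,0,0],
  [0.072,-0.045,0,0,0,0],
  [0.11,-0.069,0,0,0,0],
  [0.15,-0.094,0,0,0,0],
  [0.19,-0.119,0,0,0,0],
  [0.23,-0.144,0,0,0,0],
  [0.26,-0.163,0,0,0,0],
  [0.278,-0.174,0.02,0,0,0],
  [0.278,-0.174,0.05,0,0,0],
  [0.278,-0.174,0.09,0,0,0],
  [0.278,-0.174,0.1,0,0,0],
  [0.278,-0.174,0.1,0,0,0],
])

```text
time_s: 22.0
tool_pos: [0.6283, -0.0239, 0.123]
orientation: [0.0, -0.707, 0.707, -0.002]
wrist_force: [-0.1, -0.4, 1.2]
finger_gap: 0.667
```

```bash
python3 - <<'E'
from h import *
go(.6285,-.025,.014)
E
```

```text
22.0 [ 0.6283 -0.0239  0.123 ] yaw -90.0 tilt [ 0.0024 -0.0037 -1.    ] shift [0.0008 0.0002 0.109 ]
```

>>> carry_out([
  [0.001,0,0.02,-0.2,-0.15,0],
  [0.001,0,0.05,-0.2,-0.15,0],
  [0.001,0,0.075,-0.2,-0.15,0],
  [0.001,0,0.092,-0.2,-0.15,0],
  [0.001,0,0.102,-0.2,-0.15,0],
  [0.001,0,0.107,-0.2,-0.15,0],
  [0.001,0,0.109,-0.2,-0.15,0],
  [0.001,0,0.109,-0.2,-0.15,0],
])

```text
time_s: 22.8
tool_pos: [0.6292, -0.0252, 0.0148]
orientation: [-0.0, 0.707, -0.707, 0.0]
wrist_force: [0.7, -0.1, 0.5]
finger_gap: 0.667
```

>>> carry_out([
  [0,0,0,0,0,0],
  [0,0,0,0,0,0],
  [0,0,0,0,0,0],
  [0,0,0,0,0,0],
  [0,0,0,0,0,0],
  [0,0,0,0,0,0],
], gripper=0.02)

```text
time_s: 23.4
tool_pos: [0.6294, -0.0252, 0.0152]
orientation: [-0.001, 0.707, -0.707, 0.001]
wrist_force: [-0.4, -1.5, 5.9]
finger_gap: 0.448
```

```bash
python3 - <<'E'
from h import *
go(.6285,-.025,.014);print(ctrl.read_state()["finger_gap"]*.093)
sc=ctrl.read_camera("scene");cv2.imwrite("pics/g4.png",cv2.resize(sc[140:280,200:360],None,fx=4,fy=4,interpolation=2))
E
```

```text
23.4 [ 0.6294 -0.0252  0.0152] yaw -90.0 tilt [-1.0e-04 -1.7e-03 -1.0e+00] shift [-0.0002  0.0009  0.0012]
0.04169813781818063
```

View pics/g4.png

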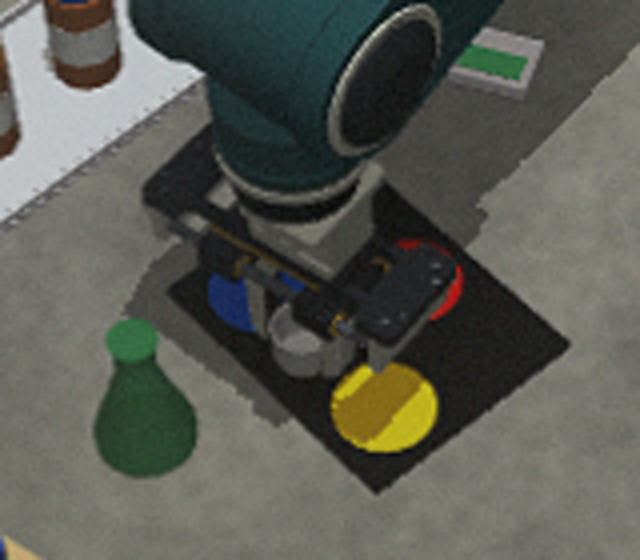

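The crucible is held across the rim, with the gap at 41.7 mm. Lift gently and check it.

>>> carry_out([
  [0,0,-0.004,0,0,0],
  [0,0,-0.01,0,0,0],
  [0,0,-0.02,0,0,0],
  [0,0,-0.025,0,0,0],
  [0,0,-0.025,0,0,0],
])

```text
time_s: 23.95
tool_pos: [0.6299, -0.0253, 0.0415]
orientation: [-0.001, 0.707, -0.707, 0.001]
wrist_force: [0.1, -0.1, -0.3]
finger_gap: 0.446
```

```bash
python3 - <<'E'
from h import *
go(.464,.2955,.15);print(ctrl.read_state()["finger_gap"]*.093)
sc=ctrl.read_camera("scene");cv2.imwrite("pics/g5.png",cv2.resize(sc[180:260,230:330],None,fx=6,fy=6,interpolation=2))
E
```

```text
23.95 [ 0.6299 -0.0253  0.0415] yaw -90.0 tilt [ 1.0e-04 -3.4e-03 -1.0e+00] shift [-0.3208  0.1655 -0.1091]
0.041488719014628285
```

View pics/g5.png

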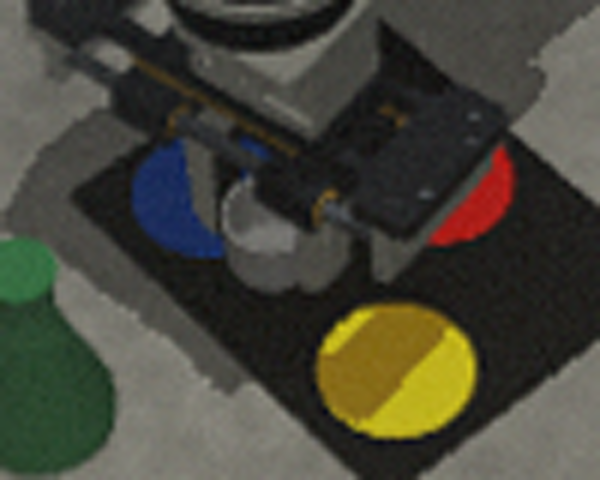

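The crucible came up upright between the fingers. Carry it to the pan.

>>> carry_out([
  [0,0,-0.02,0,0,0],
  [0,0,-0.05,0,0,0],
  [0,0,-0.08,0,0,0],
  [-0.02,0.01,-0.1,0,0,0],
  [-0.055,0.028,-0.11,0,0,0],
  [-0.095,0.049,-0.11,0,0,0],
  [-0.135,0.07,-0.11,0,0,0],
  [-0.175,0.09,-0.11,0,0,0],
  [-0.215,0.111,-0.11,0,0,0],
  [-0.255,0.132,-0.11,0,0,0],
  [-0.285,0.147,-0.11,0,0,0],
  [-0.305,0.157,-0.11,0,0,0],
])

```text
time_s: 25.2
tool_pos: [0.4709, 0.2816, 0.1501]
orientation: [-0.001, 0.708, -0.707, 0.001]
wrist_force: [1.2, -0.2, -0.1]
finger_gap: 0.447
```

```bash
python3 - <<'E'
from h import *
go(.464,.2955,.072);print(ctrl.read_state()["finger_gap"]*.093)
E
```

```text
25.2 [0.4709 0.2816 0.1501] yaw -89.91 tilt [-1.0e-04 -2.4e-03 -1.0e+00] shift [-0.0139  0.0071  0.0781]
0.04156166432063718
```

>>> carry_out([
  [-0.014,0.007,0,0,0,0],
  [-0.014,0.007,0.015,-0.1,0,0],
  [-0.014,0.007,0.035,-0.1,0,0],
  [-0.014,0.007,0.055,-0.1,0,0],
  [-0.014,0.007,0.067,-0.1,0,0],
  [-0.014,0.007,0.073,-0.1,0,0],
  [-0.014,0.007,0.076,-0.1,0,0],
  [-0.014,0.007,0.0775,-0.1,0,0],
  [-0.014,0.007,0.0785,-0.1,0,0],
  [-0.014,0.007,0.079,-0.1,0,0],
  [-0.014,0.007,0.079,-0.1,0,0],
])

```text
time_s: 26.3
tool_pos: [0.4642, 0.2956, 0.0714]
orientation: [-0.0, 0.708, -0.707, 0.0]
wrist_force: [-0.6, -0.1, -0.3]
finger_gap: 0.448
```

```bash
python3 - <<'E'
from h import *
go(.464,.2955,.0712);print(ctrl.read_state()["wrist_force"])
sc=ctrl.read_camera("scene");cv2.imwrite("pics/g6.png",cv2.resize(sc[170:280,365:480],None,fx=4,fy=4,interpolation=2))
E
```

```text
26.3 [0.4642 0.2956 0.0714] yaw -89.91 tilt [-3.e-04 -1.e-03 -1.e+00] shift [0.0001 0.0002 0.0002]
[-0.62628156 -0.07495399 -0.30529993]
```

View pics/g6.png

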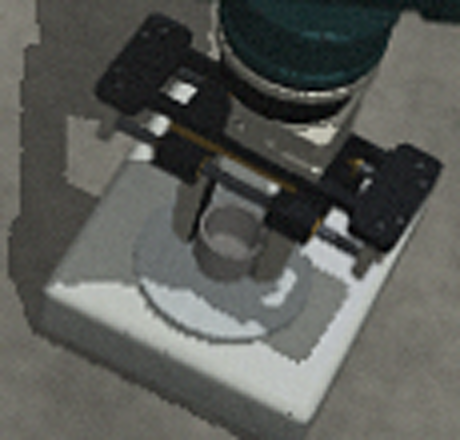

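The crucible is over the pan centre and not yet loaded. I'll press down a hair, then open and rise.

>>> carry_out([
  [0,0,0.0008,0,0,0],
  [0,0,0.0015,0,0,0],
  [0,0,0.0015,0,0,0],
])

```text
time_s: 26.65
tool_pos: [0.4644, 0.2957, 0.071]
orientation: [-0.001, 0.708, -0.707, 0.0]
wrist_force: [-3.6, -2.6, 9.2]
finger_gap: 0.447
```

>>> carry_out([
  [0,0,0,0,0,0],
  [0,0,0,0,0,0],
  [0,0,0,0,0,0],
  [0,0,0,0,0,0],
  [0,0,-0.01,0,0,0],
  [0,0,-0.03,0,0,0],
  [0,0,-0.06,0,0,0],
  [0,0,-0.1,0,0,0],
  [0,0,-0.135,0,0,0],
  [0,0,-0.15,0,0,0],
], gripper=0.066)

```text
time_s: 27.65
tool_pos: [0.4647, 0.296, 0.2254]
orientation: [-0.003, 0.708, -0.706, 0.001]
wrist_force: [0.7, -0.3, 0.4]
finger_gap: 0.71
```

>>> carry_out([
  [0.04,-0.01,0,0,0,0],
  [0.615,-0.148,0,0,0,0],
  [0.615,-0.148,0,0,0,0],
  [0.615,-0.148,0,0,0,0],
  [0.615,-0.148,0,0,0,0],
  [0.615,-0.148,0,0,0,0],
  [0.615,-0.148,0,0,0,0],
  [0.615,-0.148,0,0,0,0],
  [0.615,-0.148,0,0,0,0],
  [0.615,-0.148,0,0,0,0],
  [0.615,-0.148,0,0,0,0],
  [0.615,-0.148,0,0,0,0],
], gripper=0.078, newtons=25)

```text
time_s: 28.85
tool_pos: [0.604, -0.2807, 0.2241]
orientation: [-0.003, 0.708, -0.707, 0.001]
wrist_force: [-0.1, 1.4, 0.3]
finger_gap: 0.84
```

```bash
python3 - <<'E'
from h import *
go(.6132,-.3193,.0546)
sc=ctrl.read_camera("scene");top=ctrl.read_camera("top")
a=cv2.resize(sc[180:285,365:480],None,fx=4,fy=4,interpolation=2);b=cv2.resize(top[245:365,90:190],None,fx=3.5,fy=3.5,interpolation=2)
cv2.imwrite("pics/g7.png",np.hstack([a,b]))
E
```

```text
28.85 [ 0.604  -0.2807  0.2241] yaw -89.92 tilt [-0.0032 -0.0053 -1.    ] shift [ 0.0392 -0.0083  0.1694]
```

View pics/g7.png

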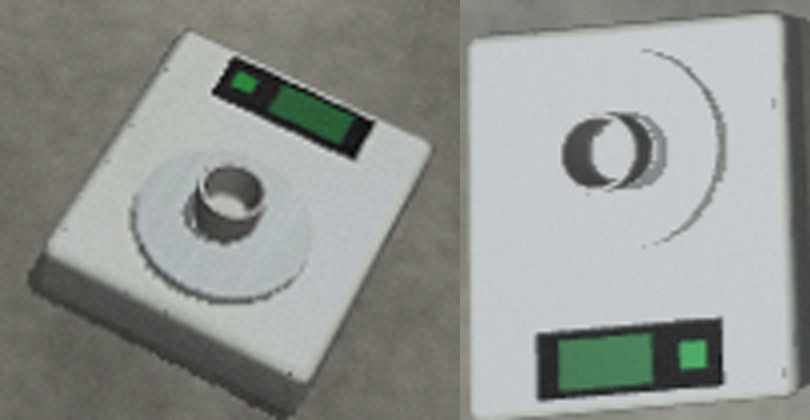

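The crucible stands upright on the pan, near its middle. I'll check the numbers in the next script. Now fetch yellow.

>>> carry_out([
  [0.039,-0.008,0,-0.3,0.18,0],
  [0.039,-0.008,0,-0.3,0.18,0],
  [0.039,-0.008,0.01,-0.3,0.18,0],
  [0.039,-0.008,0.04,-0.3,0.18,0],
  [0.039,-0.008,0.08,-0.3,0.18,0],
  [0.039,-0.008,0.12,-0.3,0.18,0],
  [0.039,-0.008,0.15,-0.3,0.18,0],
  [0.039,-0.008,0.165,-0.3,0.18,0],
  [0.039,-0.008,0.1695,-0.3,0.18,0],
  [0.039,-0.008,0.1695,-0.3,0.18,0],
  [0.039,-0.008,0.1695,-0.3,0.18,0],
])

```text
time_s: 30.05
tool_pos: [0.6132, -0.322, 0.055]
orientation: [-0.0, -0.706, 0.708, -0.001]
wrist_force: [0.1, 0.5, 0.6]
finger_gap: 0.84
```

```bash
python3 - <<'E'
from h import *
print("cruc",onz("top",(132.3,288.4),.096),onz("scene",(422.6,227.4),.096))
go(.6132,-.3193,.0546)
E
```

```text
cruc [[0.46167068 0.28736525]] [[0.46687616 0.29704987]]
30.05 [ 0.6132 -0.322   0.055 ] yaw -90.11 tilt [ 1.2e-03 -3.0e-04 -1.0e+00] shift [-0.0027  0.      0.0004]
```

>>> carry_out([
  [-0.0027,0,0,0,0,0],
  [-0.0027,0,0,0,0,0],
  [-0.0027,0,0,0,0,0],
  [-0.0027,0,0,0,0,0],
  [-0.0027,0,0,0,0,0],
  [-0.0027,0,-0.02,0,0,0],
  [-0.0027,0,-0.05,0,0,0],
  [-0.0027,0,-0.085,0,0,0],
  [-0.0027,0,-0.115,0,0,0],
  [-0.0027,0,-0.132,0,0,0],
  [-0.0027,0,-0.138,0,0,0],
  [-0.0027,0,-0.138,0,0,0],
], gripper=0.03)

```text
time_s: 31.25
tool_pos: [0.6131, -0.3192, 0.1925]
orientation: [-0.0, -0.706, 0.708, -0.0]
wrist_force: [-0.4, -0.7, -2.2]
finger_gap: 0.529
```

```bash
python3 - <<'E'
from h import *
go(.630,.0405,.192);print(ctrl.read_state()["finger_gap"]*.093)
E
```

```text
31.25 [ 0.6131 -0.3192  0.1925] yaw -90.12 tilt [ 1.1e-03 -1.0e-04 -1.0e+00] shift [-3.597e-01 -1.610e-02  1.000e-04]
0.04917162904794537
```

>>> carry_out([
  [-0.01,-0.0004,0,0,0,0],
  [-0.035,-0.0015,0,0,0,0],
  [-0.075,-0.0033,0,0,0,0],
  [-0.12,-0.005,0,0,0,0],
  [-0.165,-0.007,0,0,0,0],
  [-0.21,-0.009,0,0,0,0],
  [-0.255,-0.011,0,0,0,0],
  [-0.298,-0.013,0,0,0,0],
  [-0.332,-0.015,0,0,0,0],
  [-0.352,-0.016,0,0,0,0],
  [-0.359,-0.016,0,0,0,0],
  [-0.359,-0.016,0,0,0,0],
])

```text
time_s: 32.45
tool_pos: [0.6294, 0.0408, 0.1909]
orientation: [-0.001, -0.707, 0.707, 0.0]
wrist_force: [-0.3, -0.2, -2.5]
finger_gap: 0.534
```

>>> carry_out([
  [0,0,0.015,0,0,0],
  [0,0,0.045,0,0,0],
  [0,0,0.08,0,0,0],
  [0,0,0.108,0,0,0],
  [0,0,0.122,0,0,0],
  [0,0,0.128,0,0,0],
  [0,0,0.13,0,0,0],
  [0,0,0.1315,0,0,0],
  [0,0,0.1325,0,0,0],
  [0,0,0.133,0,0,0],
  [0,0,0.133,0,0,0],
])

```text
time_s: 33.55
tool_pos: [0.6301, 0.0405, 0.0601]
orientation: [-0.0, -0.707, 0.707, -0.001]
wrist_force: [-2.5, -1.1, 7.5]
finger_gap: 0.532
```

>>> carry_out([
  [0,0,0,0,0,0],
  [0,0,0,0,0,0],
  [0,0,0,0,0,0],
  [0,0,0,0,0,0],
  [0,0,-0.01,0,0,0],
  [0,0,-0.04,0,0,0],
  [0,0,-0.08,0,0,0],
  [0,0,-0.12,0,0,0],
  [0,0,-0.14,0,0,0],
], gripper=0.078)

```text
time_s: 34.45
tool_pos: [0.6306, 0.0407, 0.205]
orientation: [0.002, -0.707, 0.707, -0.002]
wrist_force: [0.1, -0.1, -0.1]
finger_gap: 0.838
```

>>> carry_out([
  [0.03,0.01,0,0,0,0],
  [0.07,0.022,0,0,0,0],
  [0.115,0.037,0,0,0,0],
  [0.16,0.051,0,0,0,0],
  [0.205,0.066,0,0,0,0],
  [0.25,0.08,0,0,0,0],
  [0.295,0.095,0,0,0,0],
  [0.33,0.106,0,0,0,0],
  [0.3465,0.1115,0,0,0,0],
  [0.3465,0.1115,0,0,0,0],
  [0.3465,0.1115,0,0,0,0],
])

```text
time_s: 35.55
tool_pos: [0.5192, -0.3051, 0.205]
orientation: [0.002, -0.707, 0.707, -0.002]
wrist_force: [0.8, 0.5, 1.1]
finger_gap: 0.834
```

```bash
python3 - <<'E'
from h import *
go(.5186,-.306,.0545)
E
```

```text
35.55 [ 0.5192 -0.3051  0.205 ] yaw -90.04 tilt [ 9.e-04 -6.e-03 -1.e+00] shift [0.0008 0.0015 0.1505]
```

>>> carry_out([
  [0.001,0.001,0.03,-0.33,0,0],
  [0.001,0.001,0.07,-0.33,0,0],
  [0.001,0.001,0.11,-0.33,0,0],
  [0.001,0.001,0.14,-0.33,0,0],
  [0.001,0.001,0.1505,-0.33,0,0],
  [0.001,0.001,0.1505,-0.33,0,0],
  [0.001,0.001,0.1505,-0.33,0,0],
])

```text
time_s: 36.25
tool_pos: [0.5201, -0.306, 0.0563]
orientation: [0.0, 0.707, -0.707, 0.001]
wrist_force: [-0.5, -0.5, 0.8]
finger_gap: 0.841
```

>>> carry_out([
  [0,0,0,0,0,0],
  [0,0,0,0,0,0],
  [0,0,0,0,0,0],
  [0,0,0,0,0,0],
  [0,0,0,0,0,0],
  [0,0,-0.02,0,0,0],
  [0,0,-0.05,0,0,0],
  [0,0,-0.085,0,0,0],
  [0,0,-0.115,0,0,0],
  [0,0,-0.132,0,0,0],
  [0,0,-0.138,0,0,0],
  [0,0,-0.138,0,0,0],
], gripper=0.03)

```text
time_s: 37.45
tool_pos: [0.5198, -0.3058, 0.1939]
orientation: [0.0, 0.707, -0.707, 0.001]
wrist_force: [0.6, -0.0, -2.3]
finger_gap: 0.536
```

```bash
python3 - <<'E'
from h import *
go(.6058,-.081,.192);print(ctrl.read_state()["finger_gap"]*.093)
E
```

```text
37.45 [ 0.5198 -0.3058  0.1939] yaw -90.0 tilt [ 0.0017 -0.0016 -1.    ] shift [-0.2248 -0.086   0.0017]
0.0498894599959445
```

>>> carry_out([
  [-0.01,-0.004,0,0,0,0],
  [-0.03,-0.0115,0,0,0,0],
  [-0.06,-0.023,0,0,0,0],
  [-0.095,-0.0363,0,0,0,0],
  [-0.13,-0.05,0,0,0,0],
  [-0.163,-0.0623,0,0,0,0],
  [-0.192,-0.0735,0,0,0,0],
  [-0.212,-0.081,0,0,0,0],
  [-0.222,-0.085,0,0,0,0],
  [-0.2248,-0.086,0,0,0,0],
  [-0.2248,-0.086,0,0,0,0],
])

```text
time_s: 38.55
tool_pos: [0.6056, -0.081, 0.193]
orientation: [0.0, 0.707, -0.707, 0.001]
wrist_force: [0.2, -0.4, -1.9]
finger_gap: 0.533
```

>>> carry_out([
  [0,0,0.015,0,0,0],
  [0,0,0.045,0,0,0],
  [0,0,0.08,0,0,0],
  [0,0,0.108,0,0,0],
  [0,0,0.122,0,0,0],
  [0,0,0.128,0,0,0],
  [0,0,0.13,0,0,0],
  [0,0,0.1315,0,0,0],
  [0,0,0.1325,0,0,0],
  [0,0,0.1332,0,0,0],
  [0,0,0.1332,0,0,0],
])

```text
time_s: 39.65
tool_pos: [0.6065, -0.0814, 0.0617]
orientation: [-0.0, 0.707, -0.707, 0.002]
wrist_force: [-2.0, 0.2, 6.4]
finger_gap: 0.532
```

>>> carry_out([
  [0,0,0,0,0,0],
  [0,0,0,0,0,0],
  [0,0,0,0,0,0],
  [0,0,0,0,0,0],
  [0,0,-0.01,0,0,0],
  [0,0,-0.04,0,0,0],
  [0,0,-0.08,0,0,0],
  [0,0,-0.12,0,0,0],
  [0,0,-0.14,0,0,0],
], gripper=0.078)

```text
time_s: 40.55
tool_pos: [0.6067, -0.0812, 0.2065]
orientation: [-0.002, 0.707, -0.707, 0.004]
wrist_force: [0.6, -0.5, -0.3]
finger_gap: 0.838
```

>>> carry_out([
  [0.03,0.026,0,0,0,0],
  [0.066,0.057,0,0,0,0],
  [0.102,0.088,0,0,0,0],
  [0.138,0.119,0,0,0,0],
  [0.174,0.15,0,0,0,0],
  [0.2,0.173,0,0,0,0],
  [0.211,0.183,0,0,0,0],
  [0.211,0.183,0,0,0,0],
  [0.211,0.183,0,0,0,0],
])

```text
time_s: 41.45
tool_pos: [0.4242, -0.2918, 0.2061]
orientation: [-0.002, 0.707, -0.707, 0.004]
wrist_force: [0.7, 0.6, -0.3]
finger_gap: 0.838
```

```bash
python3 - <<'E'
from h import *
go(.4239,-.2927,.0535)
E
```

```text
41.45 [ 0.4242 -0.2918  0.2061] yaw -90.0 tilt [ 0.0029 -0.0079 -1.    ] shift [0.0004 0.0015 0.1526]
```

>>> carry_out([
  [0.001,0.001,0.03,-0.42,-0.15,0],
  [0.001,0.001,0.07,-0.42,-0.15,0],
  [0.001,0.001,0.11,-0.42,-0.15,0],
  [0.001,0.001,0.14,-0.42,-0.15,0],
  [0.001,0.001,0.1526,-0.42,-0.15,0],
  [0.001,0.001,0.1526,-0.42,-0.15,0],
  [0.001,0.001,0.1526,-0.42,-0.15,0],
])

```text
time_s: 42.15
tool_pos: [0.4254, -0.2932, 0.055]
orientation: [-0.0, 0.707, -0.707, 0.001]
wrist_force: [0.4, -0.3, -0.2]
finger_gap: 0.834
```

>>> carry_out([
  [0,0,0,0,0,0],
  [0,0,0,0,0,0],
  [0,0,0,0,0,0],
  [0,0,0,0,0,0],
  [0,0,0,0,0,0],
  [0,0,-0.02,0,0,0],
  [0,0,-0.05,0,0,0],
  [0,0,-0.085,0,0,0],
  [0,0,-0.115,0,0,0],
  [0,0,-0.132,0,0,0],
  [0,0,-0.138,0,0,0],
  [0,0,-0.138,0,0,0],
], gripper=0.03)

```text
time_s: 43.35
tool_pos: [0.4252, -0.2931, 0.1926]
orientation: [-0.0, 0.707, -0.707, 0.001]
wrist_force: [1.0, 0.3, -2.9]
finger_gap: 0.533
```

```bash
python3 - <<'E'
from h import *
go(.5393,-.004,.192);print(ctrl.read_state()["finger_gap"]*.093)
E
```

```text
43.35 [ 0.4252 -0.2931  0.1926] yaw -89.95 tilt [ 9.0e-04 -1.5e-03 -1.0e+00] shift [-0.289  -0.1144  0.0005]
0.04960521293591504
```

>>> carry_out([
  [-0.01,-0.004,0,0,0,0],
  [-0.035,-0.014,0,0,0,0],
  [-0.07,-0.028,0,0,0,0],
  [-0.108,-0.043,0,0,0,0],
  [-0.146,-0.058,0,0,0,0],
  [-0.184,-0.073,0,0,0,0],
  [-0.22,-0.088,0,0,0,0],
  [-0.252,-0.1,0,0,0,0],
  [-0.275,-0.11,0,0,0,0],
  [-0.286,-0.114,0,0,0,0],
  [-0.289,-0.115,0,0,0,0],
  [-0.289,-0.115,0,0,0,0],
])

```text
time_s: 44.55
tool_pos: [0.5396, -0.0041, 0.1918]
orientation: [0.0, 0.707, -0.707, 0.001]
wrist_force: [-0.5, 0.3, -2.1]
finger_gap: 0.535
```

>>> carry_out([
  [0,0,0.015,0,0,0],
  [0,0,0.045,0,0,0],
  [0,0,0.08,0,0,0],
  [0,0,0.108,0,0,0],
  [0,0,0.122,0,0,0],
  [0,0,0.128,0,0,0],
  [0,0,0.13,0,0,0],
  [0,0,0.1315,0,0,0],
  [0,0,0.1325,0,0,0],
  [0,0,0.133,0,0,0],
  [0,0,0.133,0,0,0],
])

```text
time_s: 45.65
tool_pos: [0.5404, -0.0043, 0.0604]
orientation: [-0.0, 0.708, -0.707, 0.001]
wrist_force: [-1.2, 1.1, 5.7]
finger_gap: 0.535
```

Landed. Release, rise and retreat toward the tray side for the check.

>>> carry_out([
  [0,0,0,0,0,0],
  [0,0,0,0,0,0],
  [0,0,0,0,0,0],
  [0,0,0,0,0,0],
  [0,0,-0.01,0,0,0],
  [0,0,-0.04,0,0,0],
  [0,0,-0.08,0,0,0],
  [0,0,-0.12,0,0,0],
  [0,0,-0.16,0,0,0],
  [0,0,-0.16,0,0,0],
], gripper=0.078)

```text
time_s: 46.65
tool_pos: [0.5415, -0.0041, 0.2272]
orientation: [-0.003, 0.708, -0.707, 0.004]
wrist_force: [0.1, 0.1, -0.5]
finger_gap: 0.84
```

>>> carry_out([
  [0.04,0.01,0,0,0,0],
  [0.085,0.025,0,0,0,0],
  [0.13,0.04,0,0,0,0],
  [0.175,0.055,0,0,0,0],
  [0.22,0.07,0,0,0,0],
  [0.265,0.085,0,0,0,0],
  [0.31,0.1,0,0,0,0],
  [0.34,0.11,0,0,0,0],
  [0.35,0.11,0,0,0,0],
  [0.35,0.11,0,0,0,0],
])

```text
time_s: 47.65
tool_pos: [0.4316, -0.355, 0.2263]
orientation: [0.003, -0.707, 0.707, -0.004]
wrist_force: [0.3, 1.1, 0.7]
finger_gap: 0.838
```

```bash
python3 - <<'E'
from h import *
sc=ctrl.read_camera("scene");top=ctrl.read_camera("top")
a=cv2.resize(top[135:285,240:360],None,fx=3.2,fy=3.2,interpolation=2);b=cv2.resize(sc[160:270,215:345],None,fx=3,fy=3,interpolation=2)
H=max(a.shape[0],b.shape[0]);pad=lambda i:cv2.copyMakeBorder(i,0,H-i.shape[0],0,0,0)
cv2.imwrite("pics/g8.png",np.hstack([pad(a),pad(b)]))
t=cv2.cvtColor(sc,40)
go(.5,-.3,.2);s=ctrl.read_state();print(s["wrist_force"])
E
```

```text
47.75 [ 0.4322 -0.3535  0.2265] yaw -89.91 tilt [ 0.0013 -0.0108 -0.9999] shift [-0.0534 -0.0676  0.0272]
[ 0.63633621 -0.61343343  0.30149283]
```

View pics/g8.png

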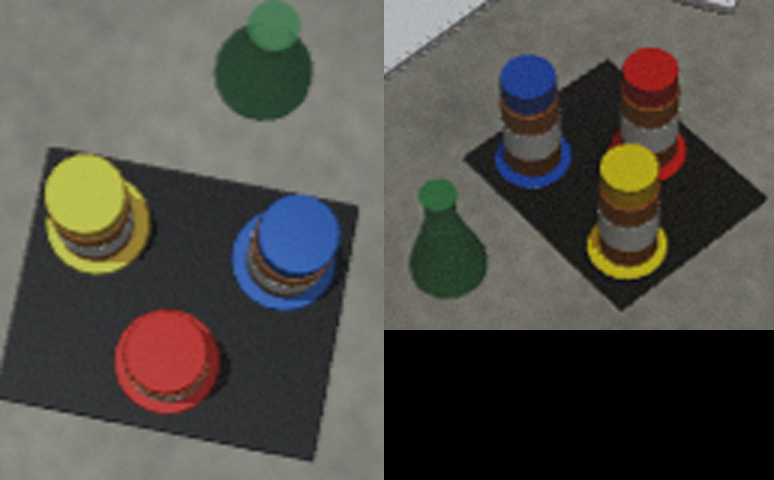

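All three jars are upright with mat ring showing around each, and the flask looks unmoved. I'll do a last numeric check on the lid centres (top red (166,351), blue (298,235), yellow (86,194)), then hand in.

```bash
python3 - <<'E'
from h import *
M=dict(red=(.5393,-.003),blue=(.6046,-.080),yellow=(.630,.0405))
t=dict(red=(166,351),blue=(298,235),yellow=(86,194));s=dict(red=(266,70),blue=(144,77),yellow=(246,167))
ok=True
for k in M:
    p=(onz("top",np.array(t[k])/3.2+[240,135],.119)[0]+onz("scene",np.array(s[k])/3+[215,160],.119)[0])/2
    e=np.hypot(*(p-M[k]));ok&=e<.008;print(k,p.round(4),(e*1e3).round(1),"mm")
print(ctrl.read_state()["time_s"])
if ok: ctrl.sign_off();print("signed off")
E
```

```text
red [ 0.5383 -0.0029] 1.0 mm
blue [ 0.6034 -0.0791] 1.5 mm
yellow [0.6283 0.0418] 2.2 mm
47.75
the job is handed in; nothing more can be done
signed off
```

The job is done and handed in at 47.75 s of the 144 s allowed. I moved the three jars into the side tray, set the crucible on the balance pan, then put each jar back on the mat of its lid's colour.

**Jars:** the last pictures show all three upright on their mats. The lid centres are about 1.0 mm (red), 1.5 mm (blue) and 2.2 mm (yellow) from the mat centres, against the 12 mm allowed.

**Crucible:** it stands upright and released on the pan, and I let it go within about 1 mm of the measured centre. The two cameras disagreed on its position. The scene view put it about 1.5 mm from the pan centre; the top view, with poor contrast of white on white, put it about 6 mm off. Both are inside the 15 mm limit. I did not look at it again after the jars went back, but the arm did not return to that side.

**Flask and arm:** the flask looked unmoved and upright in the final picture; I did not measure its position again at the end. The arm finished clear of everything, with no load on the wrist.

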